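Put the left-over hardware back into its stock bins

TASK

The hardware left on the bench from taking a jig apart goes back into stock: put the two hex bolts, the hex nut, the levelling foot and the corner bracket each into the red bin that already holds that kind, let go and leave them lying there. Do not knock over the little glue bottle that stands among them.

Things in the scene. Friction and masses are not known exactly. Their poses are not given: they have to be found in the camera images.
- bolt_a: Loose plain steel hex bolt, M12 x 60, 75 g: shank 12 mm in diameter and 60 mm long, hexagonal head 19 mm across flats and 7.5 mm thick, 67.5 mm in all. Lies on its side on the bench. Origin: on the bolt's axis at half its length, about 8 mm above the bench; x runs along the bolt from head (x = -34 to -26 mm) to tip (x = +34 mm). One of two alike.
- bolt_b: Loose plain steel hex bolt, M12 x 60, 75 g: shank 12 mm in diameter and 60 mm long, hexagonal head 19 mm across flats and 7.5 mm thick, 67.5 mm in all. Lies on its side on the bench. Origin: on the bolt's axis at half its length, about 8 mm above the bench; x runs along the bolt from head (x = -34 to -26 mm) to tip (x = +34 mm). One of two alike.
- nut: Loose plain steel hex nut, M24, 110 g: 36 mm across flats (41.6 across corners), 19 mm high, 24 mm hole, lying flat. Origin: centre of the underside, z up; its flats face +x and -x and every 60 degrees from there.
- foot: Loose machine levelling foot, 70 g, 60 mm high, standing upright: black round pad 40 mm in diameter and 12 mm high, from which a steel threaded stem 10 mm in diameter rises, with a small nut up to 17 mm height; the stem is clear from 20 to 60 mm height. Origin: centre of the pad's underside, z along the stem.
- bracket: Loose cast aluminium corner bracket, 60 g, on its base: base plate 40 (x) x 35 (y) x 5 mm, a 40 mm high upright plate 5 mm thick along its -x edge, and along each side a triangular gusset from the top of the upright down to the base's +x edge. Origin: centre of the base's underside, z up. The gussets' outer faces are flat and parallel, at y = +-17.5 mm.
- bin_bolts: Fixed red bin holding hex bolts (three, up to 38 mm high). All four bins alike: 160 (x) x 102 (y) x 60 mm high, walls and floor 3 mm. Origin: centre of underside, z up; -x is the open front, towards the robot: a 25 mm lip, side walls rising from 25 to 60 mm over the first 40 mm. Stock (fixed) lies at the back beyond x = +32 mm; the floor from x = -77 to +30 mm, y +-48 mm is free.
- bin_nuts: Fixed red bin holding hex nuts (three, up to 41 mm high). All four bins alike: 160 (x) x 102 (y) x 60 mm high, walls and floor 3 mm. Origin: centre of underside, z up; -x is the open front, towards the robot: a 25 mm lip, side walls rising from 25 to 60 mm over the first 40 mm. Stock (fixed) lies at the back beyond x = +32 mm; the floor from x = -77 to +30 mm, y +-48 mm is free.
- bin_feet: Fixed red bin holding levelling feet (two, upright, up to 63 mm high). All four bins alike: 160 (x) x 102 (y) x 60 mm high, walls and floor 3 mm. Origin: centre of underside, z up; -x is the open front, towards the robot: a 25 mm lip, side walls rising from 25 to 60 mm over the first 40 mm. Stock (fixed) lies at the back beyond x = +32 mm; the floor from x = -77 to +30 mm, y +-48 mm is free.
- bin_brackets: Fixed red bin holding corner brackets (two, up to 43 mm high). All four bins alike: 160 (x) x 102 (y) x 60 mm high, walls and floor 3 mm. Origin: centre of underside, z up; -x is the open front, towards the robot: a 25 mm lip, side walls rising from 25 to 60 mm over the first 40 mm. Stock (fixed) lies at the back beyond x = +32 mm; the floor from x = -77 to +30 mm, y +-48 mm is free.
- glue: Loose small white bottle of instant glue with a black conical cap, 34 mm in diameter, 62 mm high, 40 g, standing upright among the parts. It is to stay standing. Origin: centre of the underside, z up.

How it is judged:
By the outcome, as a careful person would: the job done as asked, in the order asked, and still so for the second after the job is handed in, with the robot touching nothing.
It also fails if it takes over 120 s, if anything falls off the work surface, if the arm or the gripper's body presses on something with over 40 N, if the wrist force passes 120 N, or if a joint passes its speed limit or range.

ROBOT

A 6-joint arm with a two-finger parallel gripper is mounted at the origin on the work surface. World frame = base frame: x ahead of the robot, y to its left, z up, the work surface at z = 0. Lengths are in m, angles in rad, forces in N, time in s.
With the tool pointing down it reaches from about 0.425 to 0.95 m from the base axis. Payload 3.5 kg.
Tool frame: the origin (TCP) lies on the centre line of the jaws, within the pads' length; the fingertips stand 25 mm ahead of it and the grasp point (between the pads) lies 6 mm ahead of it (ctrl.finger_overhang is the distance from the TCP to the fingertips, in m); z points along the fingers, y is the line along which they close (so a half turn about z gives the same grasp; the last joint's range is limited). The gripper opens to 85 mm and grips with 20 to 120 N. Pads are 22 mm wide; open, the fingers measure 114 mm over their backs; the gripper's body (76 mm by 85 mm) begins 54 mm behind the grasp point. The pads swing forward as they close: fully open they stand 13 mm farther back than shut.
Start: joints at [-1.457, 0.286, 1.577, -0, 1.279, -0.15], TCP at [0.176, -0.652, 0.256] pointing down, gripper open.
Joint ranges: [-2.77, 2.77], [-0.9, 2.22], [0.21, 2.48], [-1.53, 4.67], [0.24, 2.81], [-2.84, 2.84]. Speed limits (rad/s): [2.79, 2.79, 3.14, 3.14, 3.14, 3.14].

INTERFACE

Orientations are given as a unit quaternion [x, y, z, w].
In Python, from plant import get_state, imaging, job, ctrl gives the robot as it stands.
- The arm moves only by the tool jog_arm, never from a script. Its argument "increments" is a list of rows, each an object of numbers: "dx", "dy", "dz": the shift along the world's x, y, z each as a share of 12 cm, from -1 to 1; "ax", "ay", "az": the turn, a rotation vector about the world's x, y, z each as a share of pi/2 rad, from -1 to 1; "gripper": the gripper command: -1 is shut, 1 is fully open, values between are in proportion. A call has 1 to 10 rows; each row is the pose to reach, as a shift and turn from the pose commanded when the call began; what a row does not reach only later rows make up. A row lasts 1/10 s, in which the tool goes at most 50 mm and 8.59 degrees, less where a joint would pass 70% of its speed; a pose out of reach is approached as far as the arm can. A call with a number of a shift or a turn outside -1 to 1 is refused whole. A call with a gripper value outside its range is refused whole. The fingers move at their own pace and stop on an object; "force" is the grip in N (left out, the last holds). Time passes only in rows, so rows that repeat a pose let the fingers close. It gives the time, the measured TCP pose, the force, the opening and the grip force at its end, in the units of the state.
- get_state(): the state, without advancing time (a new reading comes with each control period).
- imaging.read_camera(name): name is "scene" or "top"; returns a dict with "frame" (480x640x3 uint8, blue, green, red), "depth" (480x640 float32, m along the optical axis (not along the pixel's ray), 0 where there is no reading), "camera_matrix" (3x3 intrinsics, pixels), "extrinsics" (4x4, takes a point from camera to world coordinates). Camera axes: x right, y up, looking along -z (the intrinsics and any distortion apply to the point x, -y, -z); pixel columns grow to the right and rows downward; lengths in m; the calibration is good to about 2 mm. A picture is of the moment at which its call begins.
- job.sign_off(): hands the job in; it is judged then, once.
The state is a dict: "time": time; "qpos": joint angles; "dq": joint speeds; "joint_efforts": joint torques, N m; "eef_pos": TCP position; "tcp_rot": TCP orientation; "contact_force": force on the tool from outside, world axes, zero at the start; "wrist_torque": the same for the moment, N m; "opening": opening from 0.0 (shut) to 1.0 (fully open); "finger_force": force on a finger pad.
Only numpy, scipy, OpenCV 4.12 (cv2) and the standard library are available. Lean on these libraries where they do the work, as an engineer would, in place of code of your own. Each camera call takes 0.05 s, during which the arm holds its last target. There are 200 camera calls.

## Working session

There is one attempt and no reset: what is moved stays moved. The work goes in short steps, Python scripts to look and compute and a tool call to move; the robot and the scene stay as the last step left them, time stands still between calls to the robot, and variables do not carry over. Pictures are saved under pics/ and viewed, at most 14 in all, crops included, and the job is handed in when it is done.

Besides the shell and the picture viewer there is one more tool, called after "Request:" as name(argument=value, ...) on one line, values as JSON. jog_arm: Moves the arm, as the interface text tells. Shift numbers are shares of 12 cm and turn numbers shares of pi/2 rad, none past 1 either way. Its arguments: {"type":"object","properties":{"increments":{"type":"array"},"force":{"type":"number"}},"required":["increments"]}

```bash
mkdir -p pics; cat > h.py <<'E'
import numpy as np, cv2
from plant import get_state, imaging, job, ctrl
def cam(n):
    d=imaging.read_camera(n); return d['frame'],d['depth'],np.array(d['camera_matrix']),np.array(d['extrinsics'])
def cloud(dep,K,T):
    v,u=np.mgrid[:dep.shape[0],:dep.shape[1]]
    P=np.stack([(u-K[0,2])/K[0,0]*dep,-(v-K[1,2])/K[1,1]*dep,-dep],-1)
    return P@T[:3,:3].T+T[:3,3]
def ray(u,v,z,K,T):
    d=T[:3,:3]@np.array([(u-K[0,2])/K[0,0],-(v-K[1,2])/K[1,1],-1]); o=T[:3,3]
    return o+d*(z-o[2])/d[2]
E
python3 - <<'E'
from h import *
for n in('top','scene'):
    f,d,K,T=cam(n); cv2.imwrite(f'pics/{n}0.png',f); print(n,K.round(1).tolist(),T.round(3).tolist(),(d==0).mean())
    np.savez(f'{n}0.npz',f=f,d=d,K=K,T=T)
s=get_state(); print({k:np.round(v,3).tolist() for k,v in s.items()}); print(ctrl.finger_overhang)
E
```

```text
top [[446.0, 0.0, 316.5], [0.0, 446.0, 234.9], [0.0, 0.0, 1.0]] [[0.028, 0.981, -0.194, 0.357], [-0.999, 0.024, -0.022, -0.005], [-0.017, 0.195, 0.981, 0.804], [0.0, 0.0, 0.0, 1.0]] 0.003961588541666667
scene [[517.4, 0.0, 330.1], [0.0, 517.4, 244.2], [0.0, 0.0, 1.0]] [[0.045, -0.782, 0.622, 1.1], [0.999, 0.044, -0.017, -0.044], [-0.014, 0.622, 0.783, 0.762], [0.0, 0.0, 0.0, 1.0]] 0.004095052083333333
{'time': 0.1, 'qpos': [-1.457, 0.287, 1.578, 0.0, 1.279, -0.15], 'dq': [0.002, -0.002, -0.003, 0.0, -0.001, -0.0], 'joint_efforts': [0.0, -40.73, -29.37, -0.0, 0.003, 0.0], 'eef_pos': [0.176, -0.651, 0.255], 'tcp_rot': [0.991, 0.131, 0.0, -0.001], 'contact_force': [-0.236, 0.108, 0.094], 'wrist_torque': [-0.068, -0.016, -0.047], 'finger_force': 0.0, 'opening': 0.999}
0.025
```

View pics/top0.png

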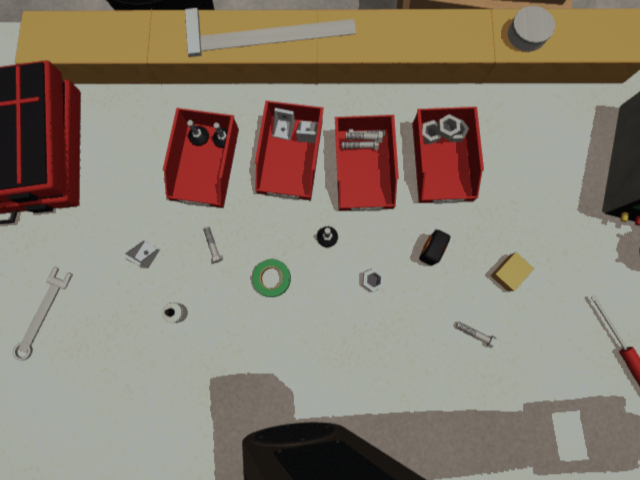

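View pics/scene0.png

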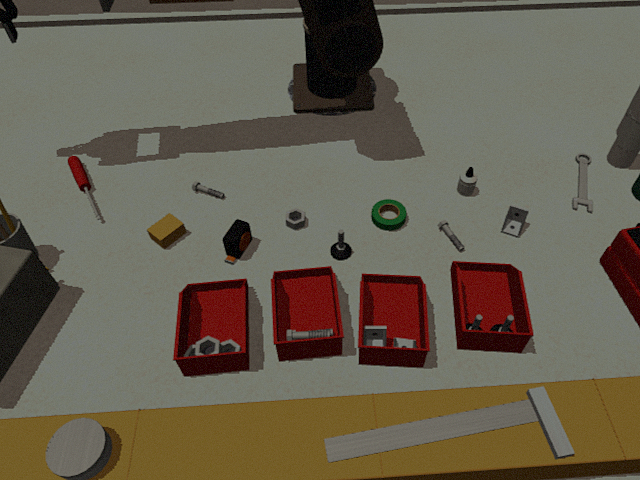

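Top view: feet bin is at (200,157), brackets (290,150), bolts (366,162) and nuts (448,154). Parts are bolts at (212,245) and (475,333), nut (372,280), foot (327,236), bracket (143,253) and glue (173,312). Tape, tape measure and yellow block are bystanders.

```bash
python3 - <<'E'
from h import *
px={'top':dict(boltL=(212,245),boltR=(475,333),nut=(372,280),foot=(327,236),bracket=(143,253),glue=(173,312),tape=(270,278),meas=(435,247),block=(513,272)),
'scene':dict(boltL=(451,236),boltR=(208,190),nut=(296,219),foot=(341,248),bracket=(515,221),glue=(467,182))}
vis=[]
for n in px:
    q=np.load(n+'0.npz'); f,d,K,T=[q[k] for k in 'fdKT']; P=cloud(d,K,T)
    g=(P[...,2]<.003)&(P[...,2]>-.01); print(n,'bench z',np.median(P[...,2][g]),P[...,2][g].std())
    m=((P[...,2]>.0045)&(P[...,2]<.09)&(d>0)).astype(np.uint8)
    _,L,st,_=cv2.connectedComponentsWithStats(m)
    for k,(u,v) in px[n].items():
        w=L[v-5:v+6,u-5:u+6]; l=np.bincount(w[w>0]).argmax() if (w>0).any() else 0
        X=P[L==l]; 
        if l==0: print(k,'none');continue
        r=cv2.minAreaRect((X[:,:2]*1000).astype(np.float32))
        c=X[:,:2]-X[:,:2].mean(0); e=np.linalg.eigh(c.T@c)[1][:,1]
        print(k,len(X),'mean',X.mean(0).round(4),'zmax',np.percentile(X[:,2],98).round(4),'rect',np.round(r[0],1),np.round(r[1],1),round(r[2],1),'pca deg',np.degrees(np.arctan2(e[1],e[0])).round(1))
    hsv=cv2.cvtColor(f,cv2.COLOR_BGR2HSV)
    red=((hsv[...,0]<8)|(hsv[...,0]>172))&(hsv[...,1]>150)&(P[...,2]>.05)&(P[...,2]<.068)
    _,L,st,_=cv2.connectedComponentsWithStats(cv2.dilate(red.astype(np.uint8),np.ones((3,3))))
    for i in range(1,len(st)):
        X=P[(L==i)&red]
        if len(X)<80 or abs(X[:,1].mean())>.36: continue
        r=cv2.minAreaRect((X[:,:2]*1000).astype(np.float32)); print('bin',len(X),np.round(r[0],1),np.round(r[1],1),round(r[2],1))
q=np.load('top0.npz');cv2.imwrite('pics/c1.png',cv2.resize(q['f'][210:360,120:260],None,fx=4,fy=4,interpolation=2)); 
a=cv2.resize(q['f'][210:360,300:500],None,fx=4,fy=4,interpolation=2);cv2.imwrite('pics/c2.png',a)
E
```

```text
top bench z -0.00039071108426869117 0.0014270657421308647
boltL 278 mean [0.4906 0.2013 0.0129] zmax 0.0198 rect [494.8 201.2] [67.7 21.1] 18.6 pca deg -156.7
boltR 332 mean [ 0.347  -0.2685  0.0121] zmax 0.0194 rect [ 348.  -265.4] [67.2 20.9] 65.9 pca deg 63.8
nut 242 mean [ 0.436  -0.0892  0.0174] zmax 0.0214 rect [435.7 -89.5] [36.1 40.2] 85.7 pca deg 127.5
foot 349 mean [ 0.5121 -0.0062  0.0153] zmax 0.0602 rect [513.6  -6.1] [37.5 36.5] 1.5 pca deg 96.1
bracket 483 mean [0.4708 0.3261 0.018 ] zmax 0.0412 rect [473.6 325. ] [37.1 40. ] 61.7 pca deg 45.9
glue 411 mean [0.3693 0.2511 0.0382] zmax 0.0625 rect [370.1 255.4] [32.4 34. ] 1.8 pca deg 60.5
tape none
meas 724 mean [ 0.4912 -0.191   0.045 ] zmax 0.0536 rect [ 499.2 -197.2] [32.5 68.1] 64.9 pca deg 154.6
block 943 mean [ 0.4553 -0.3297  0.025 ] zmax 0.0297 rect [ 456.7 -332.7] [42.7 56.3] 46.9 pca deg 139.0
bin 591 [680.3  66.3] [106.5 131. ] 83.8
bin 655 [ 678.7 -218.8] [129.3 106.9] 3.2
bin 652 [662.5 227.8] [107.9 131. ] 83.6
bin 547 [660.5 -70.9] [129.4 105.7] 3.5
scene bench z -0.0013232141887222215 0.0016585071819052387
boltL 241 mean [0.4927 0.1987 0.0112] zmax 0.0183 rect [493.8 202.3] [68.8 19.5] 26.8 pca deg -155.7
boltR 209 mean [ 0.3495 -0.2716  0.0112] zmax 0.0191 rect [ 350.9 -270.3] [69.6 21. ] 58.5 pca deg 64.8
nut 272 mean [ 0.4382 -0.0917  0.0142] zmax 0.0194 rect [436.9 -91.7] [36.3 41.7] 82.2 pca deg 178.9
foot 319 mean [ 0.5177 -0.0085  0.0182] zmax 0.0587 rect [514.7  -8.2] [36.8 36.4] 75.5 pca deg 79.3
bracket 356 mean [0.4646 0.3277 0.0226] zmax 0.0392 rect [471.7 323.6] [35.  41.4] 62.0 pca deg 61.1
glue 381 mean [0.3774 0.2507 0.032 ] zmax 0.0604 rect [372.5 253.2] [34.3 32.3] 84.2 pca deg 71.2
bin 812 [666.  225.2] [107.1 128.9] 82.9
bin 709 [661.9 -73.8] [130.4 106.2] 3.7
bin 753 [683.   63.8] [106.6 130.5] 83.8
bin 886 [ 680.3 -221.6] [130.9 107.1] 3.4
```

View pics/c1.png

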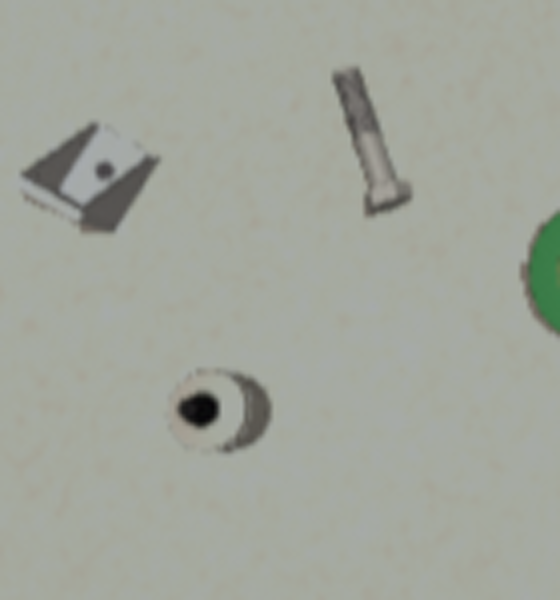

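View pics/c2.png

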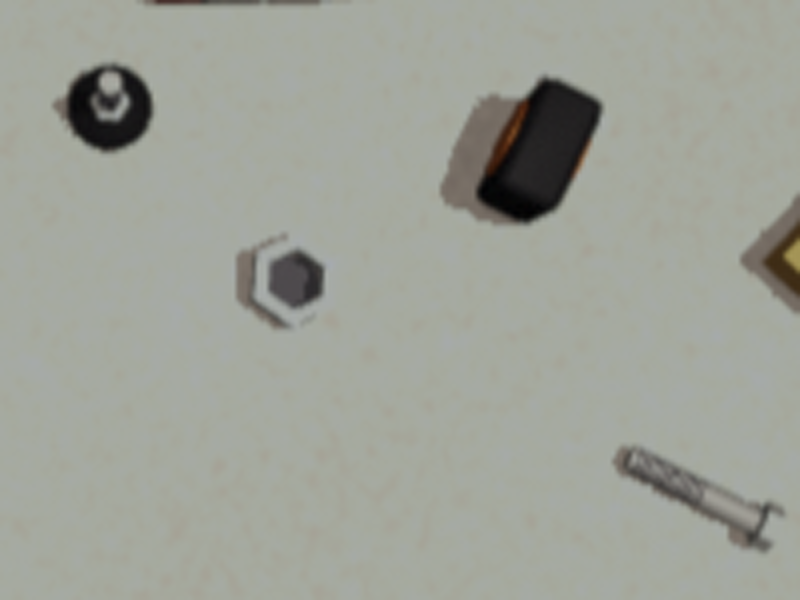

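Crops: bolt L's head is at its lower right and its tip points up. The bracket's gussets face upper-left and lower-right. The nut has flats facing image left and right, and bolt R's head is at its right end. The sizes and heights match the given data, so I'll start with bolt R, at (0.3495, -0.268) with its axis at 65°.

Request:
jog_arm(increments=[{"dx": 0.45,"dy": 1,"dz": -0.3,"az": 0.555,"gripper": 0},{"dx": 0.45,"dy": 1,"dz": -0.3,"az": 0.555,"gripper": 0},{"dx": 0.45,"dy": 1,"dz": -0.3,"az": 0.555,"gripper": 0},{"dx": 0.45,"dy": 1,"dz": -0.3,"az": 0.555,"gripper": 0},{"dx": 0.45,"dy": 1,"dz": -0.3,"az": 0.555,"gripper": 0},{"dx": 0.45,"dy": 1,"dz": -0.3,"az": 0.555,"gripper": 0},{"dx": 0.45,"dy": 1,"dz": -0.3,"az": 0.555,"gripper": 0}])

```text
$.increments[0]: bad value
```

Request:
jog_arm(increments=[{"dx": 0.45,"dy": 1,"dz": -0.3,"gripper": 0},{"dx": 0.45,"dy": 1,"dz": -0.3,"gripper": 0},{"dx": 0.45,"dy": 1,"dz": -0.3,"gripper": 0},{"dx": 0.45,"dy": 1,"dz": -0.3,"gripper": 0}])

```text
$.increments[0]: bad value
```

Request:
jog_arm(increments=[{"dx": 0.45,"dy": 1,"dz": -0.3,"gripper": 0},{"dx": 0.45,"dy": 1,"dz": -0.3,"gripper": 0},{"dx": 0.45,"dy": 1,"dz": -0.3,"gripper": 0},{"dx": 0.546,"dy": 1,"dz": -0.3,"gripper": 0},{"dx": 0.546,"dy": 1,"dz": -0.3,"gripper": 0}])

```text
$.increments[0]: bad value
```

Request:
jog_arm(increments=[{"dy": 0.2,"gripper": 0},{"dy": 0.2,"gripper": 0},{"dy": 0.2,"gripper": 0}])

```text
$.increments[0]: bad value
```

Request:
jog_arm(increments=[{"dx": 0.45,"dy": 1.0,"dz": -0.3,"ax": 0.0,"ay": 0.0,"az": 0.555,"gripper": 0.0},{"dx": 0.45,"dy": 1.0,"dz": -0.3,"ax": 0.0,"ay": 0.0,"az": 0.555,"gripper": 0.0},{"dx": 0.45,"dy": 1.0,"dz": -0.3,"ax": 0.0,"ay": 0.0,"az": 0.555,"gripper": 0.0},{"dx": 0.45,"dy": 1.0,"dz": -0.3,"ax": 0.0,"ay": 0.0,"az": 0.555,"gripper": 0.0},{"dx": 0.45,"dy": 1.0,"dz": -0.3,"ax": 0.0,"ay": 0.0,"az": 0.555,"gripper": 0.0},{"dx": 0.45,"dy": 1.0,"dz": -0.3,"ax": 0.0,"ay": 0.0,"az": 0.555,"gripper": 0.0},{"dx": 0.45,"dy": 1.0,"dz": -0.3,"ax": 0.0,"ay": 0.0,"az": 0.555,"gripper": 0.0}])

```text
time: 0.8
eef_pos: [0.2301, -0.5312, 0.2198]
tcp_rot: [0.843, 0.538, 0.0, -0.0]
contact_force: [-0.0, -0.2, -0.6]
opening: 0.499
finger_force: 0.0
```

Request:
jog_arm(increments=[{"dx": 0.45,"dy": 1,"dz": -0.3,"ax": 0,"ay": 0,"az": 0,"gripper": 0},{"dx": 0.45,"dy": 1,"dz": -0.3,"ax": 0,"ay": 0,"az": 0,"gripper": 0},{"dx": 0.45,"dy": 1,"dz": -0.3,"ax": 0,"ay": 0,"az": 0,"gripper": 0}])

```text
time: 1.1
eef_pos: [0.2842, -0.409, 0.1828]
tcp_rot: [0.844, 0.536, 0.0, -0.001]
contact_force: [1.2, -0.2, 0.0]
opening: 0.496
finger_force: 0.0
```

Request:
jog_arm(increments=[{"dx": 0.54,"dy": 1,"dz": -0.3,"ax": 0,"ay": 0,"az": 0,"gripper": 0},{"dx": 0.54,"dy": 1,"dz": -0.3,"ax": 0,"ay": 0,"az": 0,"gripper": 0},{"dx": 0.54,"dy": 1,"dz": -0.3,"ax": 0,"ay": 0,"az": 0,"gripper": 0},{"dx": 0.54,"dy": 1,"dz": -0.3,"ax": 0,"ay": 0,"az": 0,"gripper": 0}])

```text
time: 1.5
eef_pos: [0.349, -0.2867, 0.1459]
tcp_rot: [0.843, 0.539, 0.0, -0.003]
contact_force: [0.4, 0.0, -0.1]
opening: 0.499
finger_force: 0.0
```

Request:
jog_arm(increments=[{"dx": 0,"dy": 0.2,"dz": 0,"ax": 0,"ay": 0,"az": 0,"gripper": 0},{"dx": 0,"dy": 0.2,"dz": 0,"ax": 0,"ay": 0,"az": 0,"gripper": 0},{"dx": 0,"dy": 0.2,"dz": 0,"ax": 0,"ay": 0,"az": 0,"gripper": 0}])

```text
time: 1.8
eef_pos: [0.3489, -0.2683, 0.1486]
tcp_rot: [0.843, 0.537, -0.0, 0.001]
contact_force: [0.2, 0.2, 0.4]
opening: 0.501
finger_force: 0.0
```

Request:
jog_arm(increments=[{"dx": 0,"dy": 0,"dz": -0.4,"ax": 0,"ay": 0,"az": 0,"gripper": 0},{"dx": 0,"dy": 0,"dz": -0.7,"ax": 0,"ay": 0,"az": 0,"gripper": 0},{"dx": 0,"dy": 0,"dz": -0.9,"ax": 0,"ay": 0,"az": 0,"gripper": 0},{"dx": 0,"dy": 0,"dz": -1,"ax": 0,"ay": 0,"az": 0,"gripper": 0},{"dx": 0,"dy": 0,"dz": -1,"ax": 0,"ay": 0,"az": 0,"gripper": 0},{"dx": 0,"dy": 0,"dz": -1,"ax": 0,"ay": 0,"az": 0,"gripper": -1},{"dx": 0,"dy": 0,"dz": -1,"ax": 0,"ay": 0,"az": 0,"gripper": -1},{"dx": 0,"dy": 0,"dz": -1,"ax": 0,"ay": 0,"az": 0,"gripper": -1},{"dx": 0,"dy": 0,"dz": -1,"ax": 0,"ay": 0,"az": 0,"gripper": -1},{"dx": 0,"dy": 0,"dz": -1,"ax": 0,"ay": 0,"az": 0,"gripper": -1}], force=50)

```text
time: 2.8
eef_pos: [0.3498, -0.2689, 0.0299]
tcp_rot: [0.843, 0.538, 0.0, 0.002]
contact_force: [0.2, 0.1, 6.9]
opening: 0.111
finger_force: 49.1
```

Request:
jog_arm(increments=[{"dx": 0,"dy": 0,"dz": 0.2,"ax": 0,"ay": 0,"az": 0,"gripper": -1},{"dx": 0,"dy": 0,"dz": 0.6,"ax": 0,"ay": 0,"az": 0,"gripper": -1},{"dx": 0,"dy": 0,"dz": 1,"ax": 0,"ay": 0,"az": 0,"gripper": -1},{"dx": 0,"dy": 0,"dz": 1,"ax": 0,"ay": 0,"az": 0,"gripper": -1}])

```text
time: 3.2
eef_pos: [0.3518, -0.2709, 0.1555]
tcp_rot: [0.843, 0.538, 0.001, 0.007]
contact_force: [0.5, -0.7, -0.8]
opening: 0.105
finger_force: 49.0
```

```bash
python3 - <<'E'
from h import *
f,d,K,T=cam('scene'); cv2.imwrite('pics/s1.png',cv2.resize(f[60:260,120:350],None,fx=2.5,fy=2.5)); print(get_state()['opening'],get_state()['finger_force'])
E
```

```text
0.11733623542129241 48.97804141044617
```

View pics/s1.png

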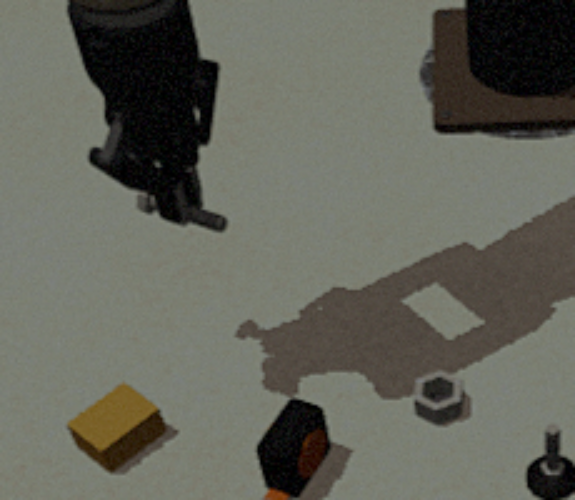

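The bolt is held near its middle, with the head at (148,203) and the tip at (220,222). Now to the bolt bin.

Request:
jog_arm(increments=[{"dx": 0.82,"dy": 0.54,"dz": 0,"ax": 0,"ay": 0,"az": 0.318,"gripper": -1},{"dx": 0.82,"dy": 0.54,"dz": 0,"ax": 0,"ay": 0,"az": 0.318,"gripper": -1},{"dx": 0.82,"dy": 0.54,"dz": 0,"ax": 0,"ay": 0,"az": 0.318,"gripper": -1},{"dx": 0.82,"dy": 0.54,"dz": 0,"ax": 0,"ay": 0,"az": 0.318,"gripper": -1}])

```text
time: 3.65
eef_pos: [0.4478, -0.2004, 0.1462]
tcp_rot: [0.681, 0.732, 0.0, -0.002]
contact_force: [-1.0, 0.1, 0.1]
opening: 0.113
finger_force: 49.1
```

Request:
jog_arm(increments=[{"dx": 0.82,"dy": 0.54,"dz": 0,"ax": 0,"ay": 0,"az": 0,"gripper": -1},{"dx": 0.82,"dy": 0.54,"dz": 0,"ax": 0,"ay": 0,"az": 0,"gripper": -1},{"dx": 0.82,"dy": 0.54,"dz": 0,"ax": 0,"ay": 0,"az": 0,"gripper": -1}])

```text
time: 3.95
eef_pos: [0.547, -0.1354, 0.1462]
tcp_rot: [0.683, 0.73, 0.0, -0.001]
contact_force: [-0.3, -0.4, -0.6]
opening: 0.112
finger_force: 49.2
```

Request:
jog_arm(increments=[{"dx": 0.82,"dy": 0.54,"dz": 0,"ax": 0,"ay": 0,"az": 0,"gripper": -1},{"dx": 0.82,"dy": 0.54,"dz": 0,"ax": 0,"ay": 0,"az": 0,"gripper": -1},{"dx": 0.82,"dy": 0.54,"dz": 0,"ax": 0,"ay": 0,"az": 0,"gripper": -1},{"dx": 0.82,"dy": 0.54,"dz": 0,"ax": 0,"ay": 0,"az": 0,"gripper": -1}])

```text
time: 4.35
eef_pos: [0.6444, -0.0714, 0.1459]
tcp_rot: [0.683, 0.73, -0.001, -0.001]
contact_force: [-0.4, 0.0, -0.3]
opening: 0.112
finger_force: 49.3
```

Request:
jog_arm(increments=[{"dx": 0,"dy": 0,"dz": -0.3,"ax": 0,"ay": 0,"az": 0,"gripper": -1},{"dx": 0,"dy": 0,"dz": -0.3,"ax": 0,"ay": 0,"az": 0,"gripper": -1}])

```text
time: 4.55
eef_pos: [0.6389, -0.0727, 0.1056]
tcp_rot: [0.684, 0.729, -0.003, -0.006]
contact_force: [-1.8, 0.3, -2.7]
opening: 0.115
finger_force: 49.3
```

```bash
python3 - <<'E'
from h import *
f,d,K,T=cam('scene'); cv2.imwrite('pics/s2.png',cv2.resize(f[180:380,150:450],None,fx=2.5,fy=2.5)); print(get_state()['eef_pos'])
E
```

```text
[ 0.64008229 -0.07305259  0.10788021]
```

View pics/s2.png

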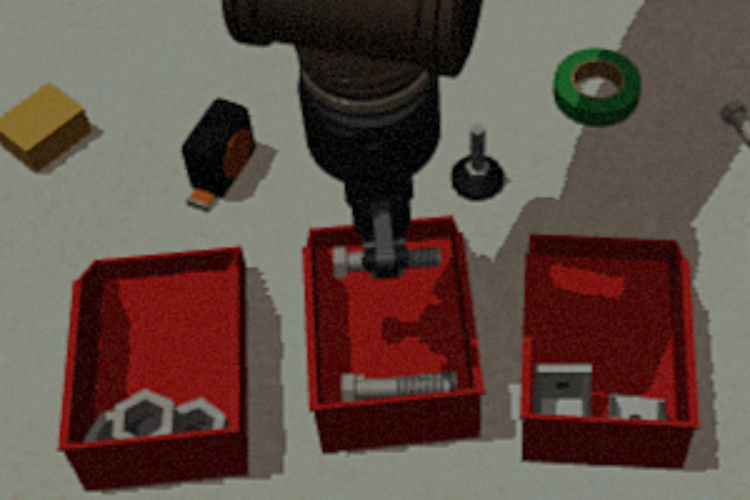

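Request:
jog_arm(increments=[{"dx": -0.04,"dy": 0,"dz": -0.3,"ax": 0,"ay": 0,"az": 0,"gripper": -1},{"dx": -0.04,"dy": 0,"dz": -0.5,"ax": 0,"ay": 0,"az": 0,"gripper": -1},{"dx": -0.04,"dy": 0,"dz": -0.6,"ax": 0,"ay": 0,"az": 0,"gripper": -1},{"dx": -0.04,"dy": 0,"dz": -0.63,"ax": 0,"ay": 0,"az": 0,"gripper": -1},{"dx": -0.04,"dy": 0,"dz": -0.63,"ax": 0,"ay": 0,"az": 0,"gripper": -1},{"dx": -0.04,"dy": 0,"dz": -0.63,"ax": 0,"ay": 0,"az": 0,"gripper": -0.5},{"dx": -0.04,"dy": 0,"dz": -0.63,"ax": 0,"ay": 0,"az": 0,"gripper": -0.5},{"dx": -0.04,"dy": 0,"dz": -0.63,"ax": 0,"ay": 0,"az": 0,"gripper": -0.5},{"dx": -0.04,"dy": 0,"dz": -0.3,"ax": 0,"ay": 0,"az": 0,"gripper": -0.5},{"dx": -0.04,"dy": 0,"dz": 0.1,"ax": 0,"ay": 0,"az": 0,"gripper": -0.5}])

```text
time: 5.6
eef_pos: [0.6373, -0.0727, 0.1226]
tcp_rot: [0.684, 0.729, -0.001, -0.003]
contact_force: [0.2, -0.3, 0.6]
opening: 0.248
finger_force: 0.0
```

Request:
jog_arm(increments=[{"dx": -0.85,"dy": 0,"dz": 0,"ax": 0,"ay": 0,"az": 0.227,"gripper": -0.5},{"dx": -0.85,"dy": 0,"dz": 0,"ax": 0,"ay": 0,"az": 0.227,"gripper": 0.4},{"dx": -0.85,"dy": 0,"dz": 0,"ax": 0,"ay": 0,"az": 0.227,"gripper": 0.4}])

```text
time: 5.9
eef_pos: [0.5292, -0.0711, 0.1211]
tcp_rot: [0.542, 0.84, -0.001, -0.005]
contact_force: [0.1, 0.4, -1.5]
opening: 0.583
finger_force: 0.0
```

Request:
jog_arm(increments=[{"dx": -0.847,"dy": -0.142,"dz": 0,"ax": 0,"ay": 0,"az": 0,"gripper": 0.4},{"dx": -0.847,"dy": -0.142,"dz": 0,"ax": 0,"ay": 0,"az": 0,"gripper": 0.4},{"dx": -0.847,"dy": -0.142,"dz": 0,"ax": 0,"ay": 0,"az": 0,"gripper": 0.4},{"dx": -0.847,"dy": -0.142,"dz": 0,"ax": 0,"ay": 0,"az": 0,"gripper": 0.4}])

```text
time: 6.3
eef_pos: [0.4349, -0.0903, 0.1247]
tcp_rot: [0.544, 0.839, 0.0, 0.001]
contact_force: [0.2, -1.1, 0.4]
opening: 0.701
finger_force: 0.0
```

```bash
python3 - <<'E'
from h import *
f,d,K,T=cam('scene'); cv2.imwrite('pics/s3.png',cv2.resize(f[150:350,220:420],None,fx=3,fy=3)); print(get_state()['eef_pos'],get_state()['tcp_rot'])
E
```

```text
[ 0.43650158 -0.09073822  0.1255064 ] [5.44058415e-01 8.39045681e-01 3.13979393e-04 1.63924364e-03]
```

View pics/s3.png

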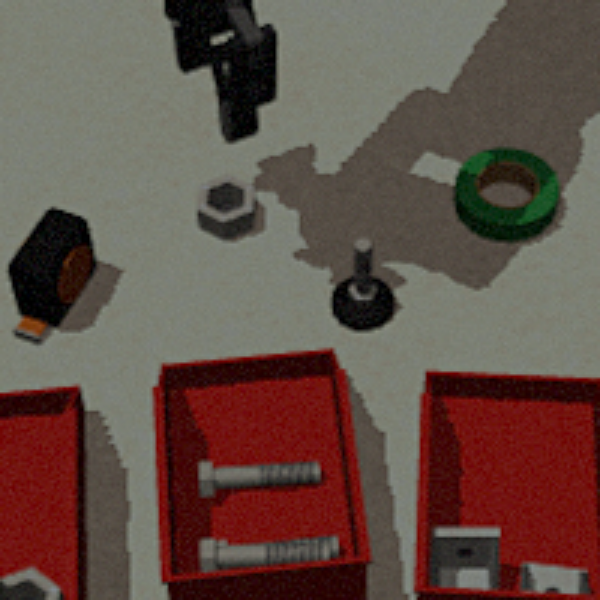

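The first bolt at (262,476) lies in its bin, and the gripper is above the nut.

Request:
jog_arm(increments=[{"dx": 0,"dy": 0,"dz": -0.4,"ax": 0,"ay": 0,"az": 0,"gripper": 0.4},{"dx": 0,"dy": 0,"dz": -0.65,"ax": 0,"ay": 0,"az": 0,"gripper": 0.4},{"dx": 0,"dy": 0,"dz": -0.78,"ax": 0,"ay": 0,"az": 0,"gripper": 0.4},{"dx": 0,"dy": 0,"dz": -0.78,"ax": 0,"ay": 0,"az": 0,"gripper": 0.4},{"dx": 0,"dy": 0,"dz": -0.78,"ax": 0,"ay": 0,"az": 0,"gripper": -1},{"dx": 0,"dy": 0,"dz": -0.78,"ax": 0,"ay": 0,"az": 0,"gripper": -1},{"dx": 0,"dy": 0,"dz": -0.78,"ax": 0,"ay": 0,"az": 0,"gripper": -1},{"dx": 0,"dy": 0,"dz": -0.78,"ax": 0,"ay": 0,"az": 0,"gripper": -1},{"dx": 0,"dy": 0,"dz": -0.78,"ax": 0,"ay": 0,"az": 0,"gripper": -1}])

```text
time: 7.25
eef_pos: [0.4375, -0.091, 0.0325]
tcp_rot: [0.544, 0.839, 0.001, 0.002]
contact_force: [1.6, 1.7, 6.5]
opening: 0.406
finger_force: 50.9
```

Request:
jog_arm(increments=[{"dx": 0,"dy": 0,"dz": 0.2,"ax": 0,"ay": 0,"az": 0,"gripper": -1},{"dx": 0,"dy": 0,"dz": 0.6,"ax": 0,"ay": 0,"az": 0,"gripper": -1},{"dx": 0,"dy": 0,"dz": 1,"ax": 0,"ay": 0,"az": 0,"gripper": -1},{"dx": 0,"dy": 0,"dz": 1,"ax": 0,"ay": 0,"az": 0,"gripper": -1}])

```text
time: 7.65
eef_pos: [0.4394, -0.092, 0.1577]
tcp_rot: [0.544, 0.839, 0.001, 0.007]
contact_force: [-0.1, -0.4, -0.9]
opening: 0.404
finger_force: 50.4
```

Request:
jog_arm(increments=[{"dx": 0.857,"dy": -0.55,"dz": 0,"ax": 0,"ay": 0,"az": -0.23,"gripper": -1},{"dx": 0.857,"dy": -0.55,"dz": 0,"ax": 0,"ay": 0,"az": -0.23,"gripper": -1},{"dx": 0.857,"dy": -0.55,"dz": 0,"ax": 0,"ay": 0,"az": -0.23,"gripper": -1}])

```text
time: 7.95
eef_pos: [0.5403, -0.1581, 0.1501]
tcp_rot: [0.687, 0.726, -0.0, 0.001]
contact_force: [0.0, -0.4, -0.3]
opening: 0.405
finger_force: 50.4
```

Request:
jog_arm(increments=[{"dx": 0.857,"dy": -0.55,"dz": 0,"ax": 0,"ay": 0,"az": 0,"gripper": -1},{"dx": 0.857,"dy": -0.55,"dz": 0,"ax": 0,"ay": 0,"az": 0,"gripper": -1},{"dx": 0.857,"dy": -0.55,"dz": 0,"ax": 0,"ay": 0,"az": 0,"gripper": -1},{"dx": 0.857,"dy": -0.55,"dz": 0,"ax": 0,"ay": 0,"az": 0,"gripper": -1}])

```text
time: 8.35
eef_pos: [0.6423, -0.2238, 0.1488]
tcp_rot: [0.686, 0.727, -0.0, -0.001]
contact_force: [-0.3, 0.2, -0.1]
opening: 0.407
finger_force: 50.5
```

Request:
jog_arm(increments=[{"dx": 0,"dy": 0,"dz": -0.4,"ax": 0,"ay": 0,"az": 0,"gripper": -1},{"dx": 0,"dy": 0,"dz": -0.7,"ax": 0,"ay": 0,"az": 0,"gripper": -1},{"dx": 0,"dy": 0,"dz": -0.9,"ax": 0,"ay": 0,"az": 0,"gripper": -1},{"dx": 0,"dy": 0,"dz": -0.95,"ax": 0,"ay": 0,"az": 0,"gripper": -1},{"dx": 0,"dy": 0,"dz": -0.95,"ax": 0,"ay": 0,"az": 0,"gripper": -1},{"dx": 0,"dy": 0,"dz": -0.95,"ax": 0,"ay": 0,"az": 0,"gripper": 0.1},{"dx": 0,"dy": 0,"dz": -0.95,"ax": 0,"ay": 0,"az": 0,"gripper": 0.1},{"dx": 0,"dy": 0,"dz": -0.95,"ax": 0,"ay": 0,"az": 0,"gripper": 0.1},{"dx": 0,"dy": 0,"dz": -0.5,"ax": 0,"ay": 0,"az": 0,"gripper": 0.1},{"dx": 0,"dy": 0,"dz": 0,"ax": 0,"ay": 0,"az": 0,"gripper": 0.1}])

```text
time: 9.35
eef_pos: [0.6396, -0.2215, 0.1351]
tcp_rot: [0.686, 0.728, -0.001, -0.003]
contact_force: [0.1, -1.4, -0.0]
opening: 0.546
finger_force: 0.0
```

Request:
jog_arm(increments=[{"dx": -0.533,"dy": 0.9,"dz": 0,"ax": 0,"ay": 0,"az": -0.112,"gripper": 0.1},{"dx": -0.533,"dy": 0.9,"dz": 0,"ax": 0,"ay": 0,"az": -0.112,"gripper": 0.1},{"dx": -0.533,"dy": 0.9,"dz": 0,"ax": 0,"ay": 0,"az": -0.112,"gripper": 0.1}])

```text
time: 9.65
eef_pos: [0.5754, -0.1116, 0.137]
tcp_rot: [0.747, 0.665, 0.0, -0.001]
contact_force: [0.7, 0.3, -0.5]
opening: 0.547
finger_force: 0.0
```

Request:
jog_arm(increments=[{"dx": -0.533,"dy": 0.895,"dz": 0,"ax": 0,"ay": 0,"az": 0,"gripper": 0.1},{"dx": -0.533,"dy": 0.895,"dz": 0,"ax": 0,"ay": 0,"az": 0,"gripper": 0.1},{"dx": -0.533,"dy": 0.895,"dz": 0,"ax": 0,"ay": 0,"az": 0,"gripper": 0.1},{"dx": -0.533,"dy": 0.895,"dz": 0,"ax": 0,"ay": 0,"az": 0,"gripper": 0.1},{"dx": -0.533,"dy": 0.895,"dz": 0,"ax": 0,"ay": 0,"az": 0,"gripper": 0.1}])

```text
time: 10.15
eef_pos: [0.5137, -0.0068, 0.1373]
tcp_rot: [0.747, 0.665, 0.0, 0.001]
contact_force: [-0.7, 0.1, 0.6]
opening: 0.549
finger_force: 0.0
```

```bash
python3 - <<'E'
from h import *
f,d,K,T=cam('scene'); cv2.imwrite('pics/s4.png',cv2.resize(f[170:380,160:400],None,fx=2.8,fy=2.8)); print(get_state()['eef_pos'],get_state()['tcp_rot'])
E
```

```text
[ 0.51417622 -0.0074625   0.13736926] [7.47020248e-01 6.64800612e-01 4.20283232e-04 8.48134213e-04]
```

View pics/s4.png

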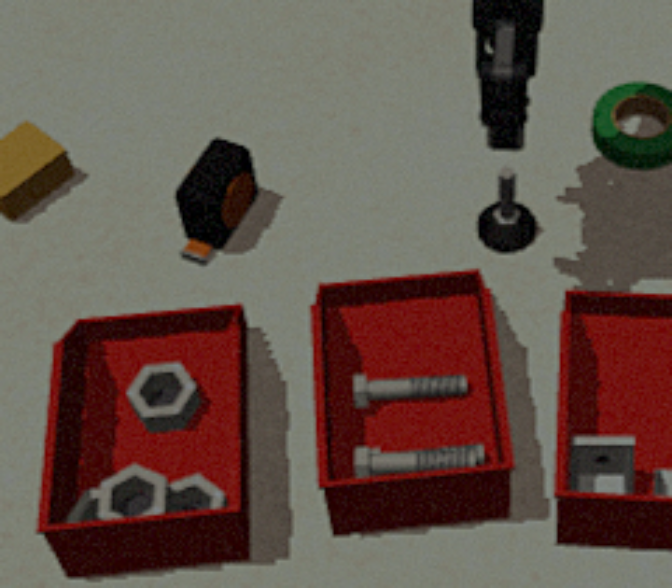

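The nut at (163,397) is flat in its bin, and the gripper is centred over the foot's stem at (507,180). The command height is now 0.137, since the last rise was capped.

Request:
jog_arm(increments=[{"dx": 0,"dy": 0,"dz": -0.3,"ax": 0,"ay": 0,"az": 0,"gripper": 0.1},{"dx": 0,"dy": 0,"dz": -0.6,"ax": 0,"ay": 0,"az": 0,"gripper": 0.1},{"dx": 0,"dy": 0,"dz": -0.74,"ax": 0,"ay": 0,"az": 0,"gripper": 0.1},{"dx": 0,"dy": 0,"dz": -0.74,"ax": 0,"ay": 0,"az": 0,"gripper": 0.1},{"dx": 0,"dy": 0,"dz": -0.74,"ax": 0,"ay": 0,"az": 0,"gripper": -1},{"dx": 0,"dy": 0,"dz": -0.74,"ax": 0,"ay": 0,"az": 0,"gripper": -1},{"dx": 0,"dy": 0,"dz": -0.74,"ax": 0,"ay": 0,"az": 0,"gripper": -1},{"dx": 0,"dy": 0,"dz": -0.74,"ax": 0,"ay": 0,"az": 0,"gripper": -1},{"dx": 0,"dy": 0,"dz": -0.74,"ax": 0,"ay": 0,"az": 0,"gripper": -1},{"dx": 0,"dy": 0,"dz": -0.74,"ax": 0,"ay": 0,"az": 0,"gripper": -1}])

```text
time: 11.2
eef_pos: [0.5146, -0.0073, 0.0494]
tcp_rot: [0.747, 0.665, 0.001, 0.001]
contact_force: [0.3, -1.2, 6.2]
opening: 0.101
finger_force: 49.4
```

Request:
jog_arm(increments=[{"dx": 0,"dy": 0,"dz": 0.2,"ax": 0,"ay": 0,"az": 0,"gripper": -1},{"dx": 0,"dy": 0,"dz": 0.6,"ax": 0,"ay": 0,"az": 0,"gripper": -1},{"dx": 0,"dy": 0,"dz": 0.9,"ax": 0,"ay": 0,"az": 0,"gripper": -1},{"dx": 0,"dy": 0,"dz": 0.9,"ax": 0,"ay": 0,"az": 0,"gripper": -1},{"dx": 0,"dy": 0,"dz": 0.9,"ax": 0,"ay": 0,"az": 0,"gripper": -1}])

```text
time: 11.7
eef_pos: [0.5133, -0.0067, 0.1563]
tcp_rot: [0.747, 0.665, 0.0, 0.0]
contact_force: [-0.8, 0.9, -0.7]
opening: 0.102
finger_force: 49.0
```

Request:
jog_arm(increments=[{"dx": 0.47,"dy": 0.99,"dz": 0,"ax": 0,"ay": 0,"az": 0,"gripper": -1},{"dx": 0.47,"dy": 0.99,"dz": 0,"ax": 0,"ay": 0,"az": 0,"gripper": -1},{"dx": 0.47,"dy": 0.99,"dz": 0,"ax": 0,"ay": 0,"az": 0,"gripper": -1}])

```text
time: 12.0
eef_pos: [0.5688, 0.1141, 0.153]
tcp_rot: [0.747, 0.665, -0.002, -0.002]
contact_force: [0.2, 0.3, -0.3]
opening: 0.099
finger_force: 48.9
```

Request:
jog_arm(increments=[{"dx": 0.47,"dy": 0.99,"dz": 0,"ax": 0,"ay": 0,"az": 0,"gripper": -1},{"dx": 0.47,"dy": 0.99,"dz": 0,"ax": 0,"ay": 0,"az": 0,"gripper": -1},{"dx": 0.47,"dy": 0.99,"dz": 0,"ax": 0,"ay": 0,"az": 0,"gripper": -1},{"dx": 0.47,"dy": 0.99,"dz": 0,"ax": 0,"ay": 0,"az": 0,"gripper": -1},{"dx": 0.47,"dy": 0.99,"dz": 0,"ax": 0,"ay": 0,"az": 0,"gripper": -1}])

```text
time: 12.5
eef_pos: [0.6244, 0.2309, 0.1525]
tcp_rot: [0.747, 0.665, -0.003, -0.001]
contact_force: [-0.3, -0.2, -1.1]
opening: 0.1
finger_force: 49.0
```

Request:
jog_arm(increments=[{"dx": 0,"dy": 0,"dz": -0.3,"ax": 0,"ay": 0,"az": 0,"gripper": -1},{"dx": 0,"dy": 0,"dz": -0.6,"ax": 0,"ay": 0,"az": 0,"gripper": -1},{"dx": 0,"dy": 0,"dz": -0.8,"ax": 0,"ay": 0,"az": 0,"gripper": -1},{"dx": 0,"dy": 0,"dz": -0.855,"ax": 0,"ay": 0,"az": 0,"gripper": -1},{"dx": 0,"dy": 0,"dz": -0.855,"ax": 0,"ay": 0,"az": 0,"gripper": -1},{"dx": 0,"dy": 0,"dz": -0.855,"ax": 0,"ay": 0,"az": 0,"gripper": -1},{"dx": 0,"dy": 0,"dz": -0.855,"ax": 0,"ay": 0,"az": 0,"gripper": -0.4},{"dx": 0,"dy": 0,"dz": -0.855,"ax": 0,"ay": 0,"az": 0,"gripper": -0.4},{"dx": 0,"dy": 0,"dz": -0.855,"ax": 0,"ay": 0,"az": 0,"gripper": -0.4}])

```text
time: 13.4
eef_pos: [0.6263, 0.2306, 0.0536]
tcp_rot: [0.747, 0.665, 0.0, 0.0]
contact_force: [0.1, 0.3, -0.4]
opening: 0.301
finger_force: 0.0
```

Request:
jog_arm(increments=[{"dx": 0,"dy": 0,"dz": 0.2,"ax": 0,"ay": 0,"az": 0,"gripper": -0.4},{"dx": 0,"dy": 0,"dz": 0.5,"ax": 0,"ay": 0,"az": 0,"gripper": -0.4},{"dx": 0,"dy": 0,"dz": 0.8,"ax": 0,"ay": 0,"az": 0,"gripper": -0.4},{"dx": 0,"dy": 0,"dz": 0.8,"ax": 0,"ay": 0,"az": 0,"gripper": -0.4},{"dx": 0,"dy": 0,"dz": 0.8,"ax": 0,"ay": 0,"az": 0,"gripper": -0.4}])

```text
time: 13.9
eef_pos: [0.6268, 0.231, 0.151]
tcp_rot: [0.747, 0.665, 0.001, 0.001]
contact_force: [-0.8, 0.7, -0.6]
opening: 0.3
finger_force: 0.0
```

Request:
jog_arm(increments=[{"dx": -0.6,"dy": -0.12,"dz": 0,"ax": 0,"ay": 0,"az": -0.1,"gripper": 0},{"dx": -0.6,"dy": -0.12,"dz": 0,"ax": 0,"ay": 0,"az": -0.682,"gripper": 0},{"dx": -0.6,"dy": -0.12,"dz": 0,"ax": 0,"ay": 0,"az": -0.682,"gripper": 0},{"dx": -0.6,"dy": -0.12,"dz": 0,"ax": 0,"ay": 0,"az": -0.682,"gripper": 0},{"dx": -0.6,"dy": -0.12,"dz": 0,"ax": 0,"ay": 0,"az": -0.682,"gripper": 0},{"dx": -0.6,"dy": -0.12,"dz": 0,"ax": 0,"ay": 0,"az": -0.682,"gripper": 0},{"dx": -0.6,"dy": -0.12,"dz": 0,"ax": 0,"ay": 0,"az": -0.682,"gripper": 0},{"dx": -0.6,"dy": -0.12,"dz": 0,"ax": 0,"ay": 0,"az": -0.682,"gripper": 0},{"dx": -0.6,"dy": -0.12,"dz": 0,"ax": 0,"ay": 0,"az": -0.682,"gripper": 0}])

```text
time: 14.8
eef_pos: [0.5533, 0.2162, 0.1478]
tcp_rot: [0.981, 0.192, -0.001, 0.0]
contact_force: [0.2, 0.7, -0.2]
opening: 0.502
finger_force: 0.0
```

Request:
jog_arm(increments=[{"dx": -0.508,"dy": -0.12,"dz": 0,"ax": 0,"ay": 0,"az": 0,"gripper": 0},{"dx": -0.508,"dy": -0.12,"dz": 0,"ax": 0,"ay": 0,"az": 0,"gripper": 0},{"dx": -0.508,"dy": -0.12,"dz": 0,"ax": 0,"ay": 0,"az": 0,"gripper": 0},{"dx": -0.508,"dy": -0.12,"dz": 0,"ax": 0,"ay": 0,"az": 0,"gripper": 0}])

```text
time: 15.2
eef_pos: [0.4941, 0.2021, 0.1501]
tcp_rot: [0.982, 0.191, 0.001, -0.0]
contact_force: [-0.5, -0.1, 0.5]
opening: 0.505
finger_force: 0.0
```

```bash
python3 - <<'E'
from h import *
f,d,K,T=cam('scene'); cv2.imwrite('pics/s5.png',cv2.resize(f[150:370,350:570],None,fx=2.7,fy=2.7)); print(get_state()['eef_pos'],get_state()['tcp_rot'])
E
```

```text
[0.4946904  0.20217702 0.15042981] [ 9.81630640e-01  1.90785257e-01  1.50719060e-03 -8.94563624e-06]
```

View pics/s5.png

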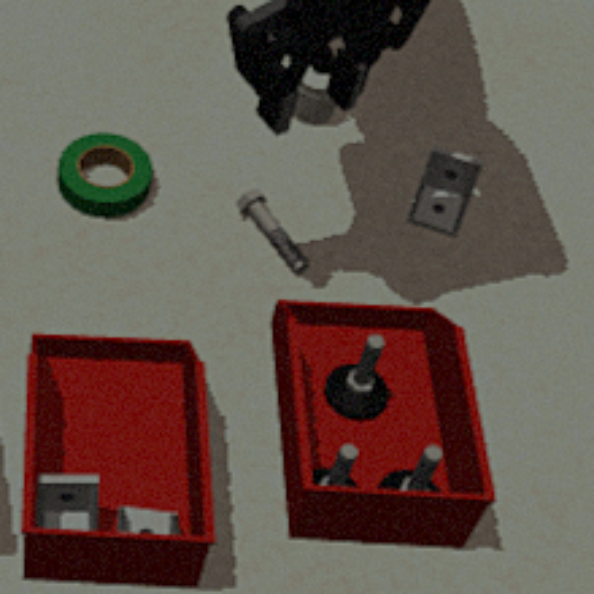

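The foot stands in its bin at (357,390). The gripper is over bolt L at (272,232).

Request:
jog_arm(increments=[{"dx": 0,"dy": 0,"dz": -0.4,"ax": 0,"ay": 0,"az": 0,"gripper": 0},{"dx": 0,"dy": 0,"dz": -0.7,"ax": 0,"ay": 0,"az": 0,"gripper": 0},{"dx": 0,"dy": 0,"dz": -0.9,"ax": 0,"ay": 0,"az": 0,"gripper": 0},{"dx": 0,"dy": 0,"dz": -1,"ax": 0,"ay": 0,"az": 0,"gripper": 0},{"dx": 0,"dy": 0,"dz": -1,"ax": 0,"ay": 0,"az": 0,"gripper": 0},{"dx": 0,"dy": 0,"dz": -1,"ax": 0,"ay": 0,"az": 0,"gripper": -1},{"dx": 0,"dy": 0,"dz": -1,"ax": 0,"ay": 0,"az": 0,"gripper": -1},{"dx": 0,"dy": 0,"dz": -1,"ax": 0,"ay": 0,"az": 0,"gripper": -1},{"dx": 0,"dy": 0,"dz": -1,"ax": 0,"ay": 0,"az": 0,"gripper": -1},{"dx": 0,"dy": 0,"dz": -1,"ax": 0,"ay": 0,"az": 0,"gripper": -1}])

```text
time: 16.25
eef_pos: [0.4949, 0.2023, 0.0313]
tcp_rot: [0.982, 0.19, 0.002, -0.0]
contact_force: [0.1, 0.2, 5.8]
opening: 0.106
finger_force: 49.2
```

Request:
jog_arm(increments=[{"dx": 0,"dy": 0,"dz": 0.2,"ax": 0,"ay": 0,"az": 0,"gripper": -1},{"dx": 0,"dy": 0,"dz": 0.6,"ax": 0,"ay": 0,"az": 0,"gripper": -1},{"dx": 0,"dy": 0,"dz": 1,"ax": 0,"ay": 0,"az": 0,"gripper": -1},{"dx": 0,"dy": 0,"dz": 1,"ax": 0,"ay": 0,"az": 0,"gripper": -1},{"dx": 0,"dy": 0,"dz": 1,"ax": 0,"ay": 0,"az": 0,"gripper": -1}])

```text
time: 16.75
eef_pos: [0.4937, 0.2021, 0.1507]
tcp_rot: [0.982, 0.19, 0.001, -0.0]
contact_force: [-0.7, -0.2, -1.1]
opening: 0.113
finger_force: 48.9
```

Request:
jog_arm(increments=[{"dx": 0.3,"dy": -0.8,"dz": 0,"ax": 0,"ay": 0,"az": 0.796,"gripper": -1},{"dx": 0.3,"dy": -0.8,"dz": 0,"ax": 0,"ay": 0,"az": 0.796,"gripper": -1},{"dx": 0.3,"dy": -0.8,"dz": 0,"ax": 0,"ay": 0,"az": 0.796,"gripper": -1},{"dx": 0.3,"dy": -0.8,"dz": 0,"ax": 0,"ay": 0,"az": 0.796,"gripper": -1},{"dx": 0.3,"dy": -0.8,"dz": 0,"ax": 0,"ay": 0,"az": 0.796,"gripper": -1},{"dx": 0.3,"dy": -0.8,"dz": 0,"ax": 0,"ay": 0,"az": 0.796,"gripper": -1},{"dx": 0.3,"dy": -0.8,"dz": 0,"ax": 0,"ay": 0,"az": 0.796,"gripper": -1},{"dx": 0.3,"dy": -0.8,"dz": 0,"ax": 0,"ay": 0,"az": 0.796,"gripper": -1},{"dx": 0.3,"dy": -0.8,"dz": 0,"ax": 0,"ay": 0,"az": 0.796,"gripper": -1}])

```text
time: 17.65
eef_pos: [0.5272, 0.1059, 0.1462]
tcp_rot: [0.683, 0.73, -0.002, -0.002]
contact_force: [0.2, 0.1, -0.8]
opening: 0.103
finger_force: 49.0
```

Request:
jog_arm(increments=[{"dx": 0.3,"dy": -0.8,"dz": 0,"ax": 0,"ay": 0,"az": 0,"gripper": -1},{"dx": 0.3,"dy": -0.8,"dz": 0,"ax": 0,"ay": 0,"az": 0,"gripper": -1},{"dx": 0.3,"dy": -0.8,"dz": 0,"ax": 0,"ay": 0,"az": 0,"gripper": -1}])

```text
time: 17.95
eef_pos: [0.5654, 0.0058, 0.1471]
tcp_rot: [0.686, 0.727, -0.001, -0.001]
contact_force: [0.6, 0.0, 0.5]
opening: 0.11
finger_force: 49.0
```

Request:
jog_arm(increments=[{"dx": 0.28,"dy": -0.715,"dz": 0,"ax": 0,"ay": 0,"az": 0,"gripper": -1},{"dx": 0.28,"dy": -0.715,"dz": 0,"ax": 0,"ay": 0,"az": 0,"gripper": -1},{"dx": 0.28,"dy": -0.715,"dz": 0,"ax": 0,"ay": 0,"az": 0,"gripper": -1},{"dx": 0.28,"dy": -0.715,"dz": 0,"ax": 0,"ay": 0,"az": 0,"gripper": -1},{"dx": 0.28,"dy": -0.715,"dz": -0.2,"ax": 0,"ay": 0,"az": 0,"gripper": -1},{"dx": 0.28,"dy": -0.715,"dz": -0.2,"ax": 0,"ay": 0,"az": 0,"gripper": -1}])

```text
time: 18.55
eef_pos: [0.5952, -0.0735, 0.1207]
tcp_rot: [0.684, 0.729, -0.002, -0.004]
contact_force: [-0.7, -0.0, -0.3]
opening: 0.105
finger_force: 49.0
```

```bash
python3 - <<'E'
from h import *
f,d,K,T=cam('scene'); cv2.imwrite('pics/s6.png',cv2.resize(f[200:370,220:400],None,fx=3,fy=3)); print(get_state()['eef_pos'],get_state()['tcp_rot'])
E
```

```text
[ 0.59613567 -0.07372998  0.1222688 ] [ 0.68404993  0.72942585 -0.00151997 -0.00336306]
```

View pics/s6.png

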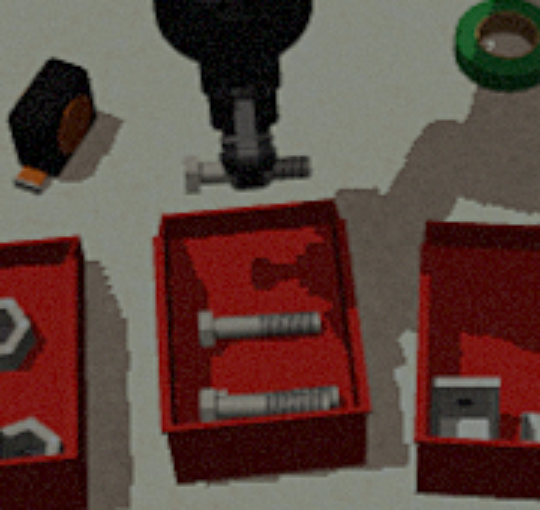

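The second bolt is level over the bolt bin's front, centred at x≈248. The first bolt at row 326 is clear behind it.

Request:
jog_arm(increments=[{"dx": 0,"dy": 0,"dz": -0.3,"ax": 0,"ay": 0,"az": 0,"gripper": -1},{"dx": 0,"dy": 0,"dz": -0.55,"ax": 0,"ay": 0,"az": 0,"gripper": -1},{"dx": 0,"dy": 0,"dz": -0.7,"ax": 0,"ay": 0,"az": 0,"gripper": -1},{"dx": 0,"dy": 0,"dz": -0.74,"ax": 0,"ay": 0,"az": 0,"gripper": -1},{"dx": 0,"dy": 0,"dz": -0.74,"ax": 0,"ay": 0,"az": 0,"gripper": -1},{"dx": 0,"dy": 0,"dz": -0.74,"ax": 0,"ay": 0,"az": 0,"gripper": -0.6},{"dx": 0,"dy": 0,"dz": -0.74,"ax": 0,"ay": 0,"az": 0,"gripper": -0.6},{"dx": 0,"dy": 0,"dz": -0.74,"ax": 0,"ay": 0,"az": 0,"gripper": -0.6}])

```text
time: 19.4
eef_pos: [0.5998, -0.0761, 0.0381]
tcp_rot: [0.685, 0.729, 0.001, 0.001]
contact_force: [-0.5, -0.1, -0.3]
opening: 0.196
finger_force: 0.0
```

Request:
jog_arm(increments=[{"dx": 0,"dy": 0,"dz": 0.3,"ax": 0,"ay": 0,"az": 0,"gripper": -0.6},{"dx": 0,"dy": 0,"dz": 0.7,"ax": 0,"ay": 0,"az": 0,"gripper": -0.6},{"dx": 0,"dy": 0,"dz": 1,"ax": 0,"ay": 0,"az": 0,"gripper": -0.6},{"dx": 0,"dy": 0,"dz": 1,"ax": 0,"ay": 0,"az": 0,"gripper": -0.6},{"dx": 0,"dy": 0,"dz": 1,"ax": 0,"ay": 0,"az": 0,"gripper": -0.6}])

```text
time: 19.9
eef_pos: [0.5996, -0.0761, 0.1585]
tcp_rot: [0.685, 0.729, 0.001, 0.002]
contact_force: [-0.8, -0.6, -0.6]
opening: 0.201
finger_force: 0.0
```

Request:
jog_arm(increments=[{"dx": -0.271,"dy": 0.84,"dz": 0,"ax": 0,"ay": 0,"az": 0.649,"gripper": -0.6},{"dx": -0.271,"dy": 0.84,"dz": 0,"ax": 0,"ay": 0,"az": 0.649,"gripper": 0.6},{"dx": -0.271,"dy": 0.84,"dz": 0,"ax": 0,"ay": 0,"az": 0.649,"gripper": 0.6},{"dx": -0.271,"dy": 0.84,"dz": 0,"ax": 0,"ay": 0,"az": 0.649,"gripper": 0.6},{"dx": -0.271,"dy": 0.84,"dz": 0,"ax": 0,"ay": 0,"az": 0.649,"gripper": 0.6},{"dx": -0.271,"dy": 0.84,"dz": 0,"ax": 0,"ay": 0,"az": 0.649,"gripper": 0.6},{"dx": -0.271,"dy": 0.84,"dz": 0,"ax": 0,"ay": 0,"az": 0.649,"gripper": 0.6},{"dx": -0.271,"dy": 0.84,"dz": 0,"ax": 0,"ay": 0,"az": 0.649,"gripper": 0.6}])

```text
time: 20.7
eef_pos: [0.565, 0.0251, 0.1544]
tcp_rot: [0.242, 0.97, -0.0, -0.002]
contact_force: [0.7, 1.1, -0.5]
opening: 0.8
finger_force: 0.0
```

Request:
jog_arm(increments=[{"dx": -0.271,"dy": 0.84,"dz": 0,"ax": 0,"ay": 0,"az": 0,"gripper": 0.6},{"dx": -0.271,"dy": 0.84,"dz": 0,"ax": 0,"ay": 0,"az": 0,"gripper": 0.6},{"dx": -0.271,"dy": 0.84,"dz": 0,"ax": 0,"ay": 0,"az": 0,"gripper": 0.6}])

```text
time: 21.0
eef_pos: [0.531, 0.1292, 0.1548]
tcp_rot: [0.241, 0.97, 0.0, -0.002]
contact_force: [0.2, -0.5, -0.3]
opening: 0.797
finger_force: 0.0
```

Request:
jog_arm(increments=[{"dx": -0.271,"dy": 0.84,"dz": 0,"ax": 0,"ay": 0,"az": 0,"gripper": 0.6},{"dx": -0.271,"dy": 0.84,"dz": 0,"ax": 0,"ay": 0,"az": 0,"gripper": 0.6},{"dx": -0.271,"dy": 0.84,"dz": 0,"ax": 0,"ay": 0,"az": 0,"gripper": 0.6}])

```text
time: 21.3
eef_pos: [0.4991, 0.2296, 0.1554]
tcp_rot: [0.241, 0.971, -0.0, -0.001]
contact_force: [-0.4, 0.4, 0.5]
opening: 0.804
finger_force: 0.0
```

Request:
jog_arm(increments=[{"dx": -0.271,"dy": 0.83,"dz": -0.05,"ax": 0,"ay": 0,"az": 0,"gripper": 0.6},{"dx": -0.271,"dy": 0.83,"dz": -0.05,"ax": 0,"ay": 0,"az": 0,"gripper": 0.6},{"dx": -0.271,"dy": 0.83,"dz": -0.05,"ax": 0,"ay": 0,"az": 0,"gripper": 0.6},{"dx": -0.271,"dy": 0.83,"dz": -0.05,"ax": 0,"ay": 0,"az": 0,"gripper": 0.6},{"dx": -0.271,"dy": 0.83,"dz": -0.05,"ax": 0,"ay": 0,"az": 0,"gripper": 0.6}])

```text
time: 21.8
eef_pos: [0.4692, 0.3248, 0.15]
tcp_rot: [0.243, 0.97, -0.001, -0.0]
contact_force: [-0.4, -0.5, -0.1]
opening: 0.797
finger_force: 0.0
```

```bash
python3 - <<'E'
from h import *
f,d,K,T=cam('scene'); cv2.imwrite('pics/s7.png',cv2.resize(f[130:370,260:560],None,fx=2.5,fy=2.5)); print(get_state()['eef_pos'],get_state()['tcp_rot'])
E
```

```text
[0.46941155 0.3246188  0.15019647] [ 2.42988928e-01  9.70028980e-01 -3.96159467e-04 -3.89630694e-05]
```

View pics/s7.png

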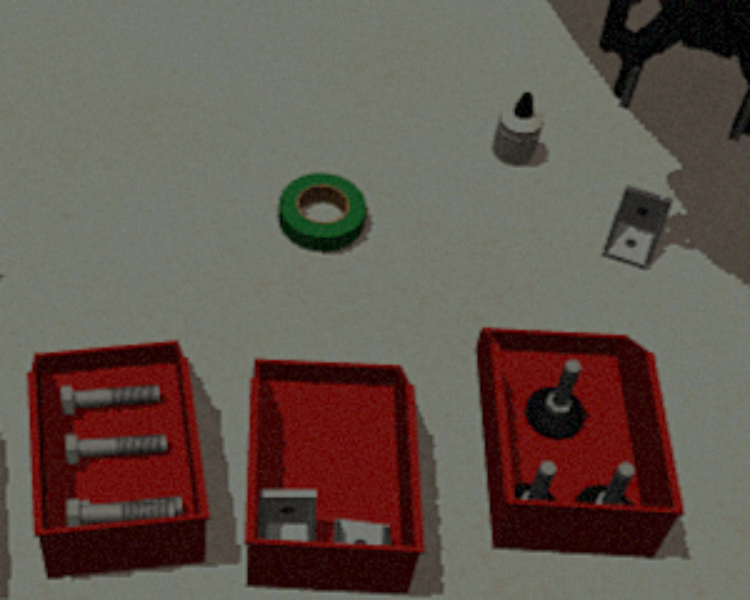

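Both bolts, at rows 395 and 443, lie in the bolt bin. The glue at (518,130) still stands, and the jaws are above the bracket at (635,228).

Request:
jog_arm(increments=[{"dx": 0,"dy": 0,"dz": -0.4,"ax": 0,"ay": 0,"az": 0,"gripper": 0.6},{"dx": 0,"dy": 0,"dz": -0.7,"ax": 0,"ay": 0,"az": 0,"gripper": 0.6},{"dx": 0,"dy": 0,"dz": -0.9,"ax": 0,"ay": 0,"az": 0,"gripper": 0.6},{"dx": 0,"dy": 0,"dz": -1,"ax": 0,"ay": 0,"az": 0,"gripper": 0.6},{"dx": 0,"dy": 0,"dz": -1,"ax": 0,"ay": 0,"az": 0,"gripper": 0.6},{"dx": 0,"dy": 0,"dz": -1,"ax": 0,"ay": 0,"az": 0,"gripper": -1},{"dx": 0,"dy": 0,"dz": -1,"ax": 0,"ay": 0,"az": 0,"gripper": -1},{"dx": 0,"dy": 0,"dz": -1,"ax": 0,"ay": 0,"az": 0,"gripper": -1},{"dx": 0,"dy": 0,"dz": -1,"ax": 0,"ay": 0,"az": 0,"gripper": -1},{"dx": 0,"dy": 0,"dz": -1,"ax": 0,"ay": 0,"az": 0,"gripper": -1}])

```text
time: 22.85
eef_pos: [0.4703, 0.3268, 0.0327]
tcp_rot: [0.242, 0.97, 0.001, 0.002]
contact_force: [0.1, -0.2, 5.8]
opening: 0.397
finger_force: 51.0
```

Request:
jog_arm(increments=[{"dx": 0,"dy": 0,"dz": 0.2,"ax": 0,"ay": 0,"az": 0,"gripper": -1},{"dx": 0,"dy": 0,"dz": 0.6,"ax": 0,"ay": 0,"az": 0,"gripper": -1},{"dx": 0,"dy": 0,"dz": 1,"ax": 0,"ay": 0,"az": 0,"gripper": -1},{"dx": 0,"dy": 0,"dz": 1,"ax": 0,"ay": 0,"az": 0,"gripper": -1},{"dx": 0,"dy": 0,"dz": 1,"ax": 0,"ay": 0,"az": 0,"gripper": -1}])

```text
time: 23.35
eef_pos: [0.4693, 0.3266, 0.1523]
tcp_rot: [0.242, 0.97, 0.001, 0.001]
contact_force: [-0.2, -0.3, -1.1]
opening: 0.4
finger_force: 50.4
```

Request:
jog_arm(increments=[{"dx": 0.486,"dy": -0.714,"dz": 0,"ax": 0,"ay": 0,"az": -0.758,"gripper": -1},{"dx": 0.486,"dy": -0.714,"dz": 0,"ax": 0,"ay": 0,"az": -0.758,"gripper": -1},{"dx": 0.486,"dy": -0.714,"dz": 0,"ax": 0,"ay": 0,"az": -0.758,"gripper": -1},{"dx": 0.486,"dy": -0.714,"dz": 0,"ax": 0,"ay": 0,"az": -0.758,"gripper": -1},{"dx": 0.486,"dy": -0.714,"dz": 0,"ax": 0,"ay": 0,"az": -0.758,"gripper": -1},{"dx": 0.486,"dy": -0.714,"dz": 0,"ax": 0,"ay": 0,"az": -0.758,"gripper": -1},{"dx": 0.486,"dy": -0.714,"dz": 0,"ax": 0,"ay": 0,"az": -0.758,"gripper": -1},{"dx": 0.486,"dy": -0.714,"dz": 0,"ax": 0,"ay": 0,"az": -0.758,"gripper": -1},{"dx": 0.486,"dy": -0.714,"dz": 0,"ax": 0,"ay": 0,"az": -0.758,"gripper": -1}])

```text
time: 24.25
eef_pos: [0.5254, 0.24, 0.1477]
tcp_rot: [0.744, 0.668, -0.002, -0.001]
contact_force: [-0.0, 0.0, -1.2]
opening: 0.397
finger_force: 50.2
```

Request:
jog_arm(increments=[{"dx": 0.486,"dy": -0.714,"dz": 0,"ax": 0,"ay": 0,"az": 0,"gripper": -1},{"dx": 0.486,"dy": -0.714,"dz": 0,"ax": 0,"ay": 0,"az": 0,"gripper": -1},{"dx": 0.486,"dy": -0.714,"dz": 0,"ax": 0,"ay": 0,"az": 0,"gripper": -1}])

```text
time: 24.55
eef_pos: [0.5873, 0.1508, 0.1493]
tcp_rot: [0.745, 0.667, -0.001, 0.001]
contact_force: [-0.0, 0.4, -1.3]
opening: 0.398
finger_force: 50.3
```

Request:
jog_arm(increments=[{"dx": 0.486,"dy": -0.714,"dz": 0,"ax": 0,"ay": 0,"az": 0,"gripper": -1},{"dx": 0.486,"dy": -0.714,"dz": 0,"ax": 0,"ay": 0,"az": 0,"gripper": -1},{"dx": 0.486,"dy": -0.714,"dz": 0,"ax": 0,"ay": 0,"az": 0,"gripper": -1},{"dx": 0.486,"dy": -0.714,"dz": 0,"ax": 0,"ay": 0,"az": 0,"gripper": -1},{"dx": 0.486,"dy": -0.714,"dz": 0,"ax": 0,"ay": 0,"az": 0,"gripper": -1}])

```text
time: 25.05
eef_pos: [0.6423, 0.0702, 0.1491]
tcp_rot: [0.744, 0.668, -0.001, -0.001]
contact_force: [0.3, 0.2, -1.0]
opening: 0.398
finger_force: 50.3
```

```bash
python3 - <<'E'
from h import *
f,d,K,T=cam('scene'); cv2.imwrite('pics/s8.png',cv2.resize(f[180:380,300:480],None,fx=3,fy=3)); print(get_state()['eef_pos'],get_state()['tcp_rot'],get_state()['opening'])
E
```

```text
[0.64230106 0.07054718 0.14948388] [ 7.43652284e-01  6.68565426e-01 -7.12461577e-04 -1.02154358e-03] 0.4002746060355464
```

View pics/s8.png

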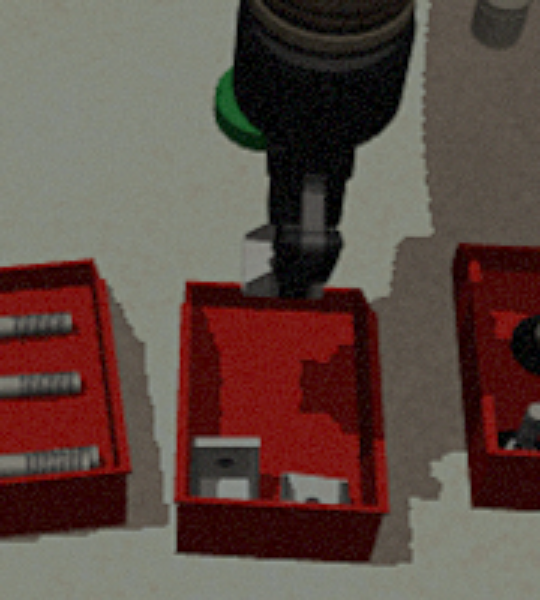

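The bracket is held upright over the bracket bin, its left edge at x≈245 inside the bin's rim (185–380).

Request:
jog_arm(increments=[{"dx": 0,"dy": 0,"dz": -0.4,"ax": 0,"ay": 0,"az": 0,"gripper": -1},{"dx": 0,"dy": 0,"dz": -0.7,"ax": 0,"ay": 0,"az": 0,"gripper": -1},{"dx": 0,"dy": 0,"dz": -0.9,"ax": 0,"ay": 0,"az": 0,"gripper": -1},{"dx": 0,"dy": 0,"dz": -0.95,"ax": 0,"ay": 0,"az": 0,"gripper": -1},{"dx": 0,"dy": 0,"dz": -0.95,"ax": 0,"ay": 0,"az": 0,"gripper": -1},{"dx": 0,"dy": 0,"dz": -0.95,"ax": 0,"ay": 0,"az": 0,"gripper": 0.05},{"dx": 0,"dy": 0,"dz": -0.95,"ax": 0,"ay": 0,"az": 0,"gripper": 0.05},{"dx": 0,"dy": 0,"dz": -0.95,"ax": 0,"ay": 0,"az": 0,"gripper": 0.05}])

```text
time: 25.9
eef_pos: [0.6438, 0.0696, 0.037]
tcp_rot: [0.744, 0.668, 0.0, 0.0]
contact_force: [0.7, -0.3, -0.7]
opening: 0.526
finger_force: 0.0
```

Request:
jog_arm(increments=[{"dx": 0,"dy": 0,"dz": 0.3,"ax": 0,"ay": 0,"az": 0,"gripper": 0.05},{"dx": 0,"dy": 0,"dz": 0.7,"ax": 0,"ay": 0,"az": 0,"gripper": 0.05},{"dx": 0,"dy": 0,"dz": 1,"ax": 0,"ay": 0,"az": 0,"gripper": 0.05},{"dx": 0,"dy": 0,"dz": 1,"ax": 0,"ay": 0,"az": 0,"gripper": 0.05}])

```text
time: 26.3
eef_pos: [0.6478, 0.069, 0.1648]
tcp_rot: [0.744, 0.668, 0.005, 0.005]
contact_force: [0.8, -0.6, 0.8]
opening: 0.527
finger_force: 0.0
```

Request:
jog_arm(increments=[{"dx": -0.5,"dy": 0,"dz": 1,"ax": 0,"ay": 0,"az": 0,"gripper": 0.05},{"dx": -0.5,"dy": 0,"dz": 1,"ax": 0,"ay": 0,"az": 0,"gripper": 0.05},{"dx": -0.5,"dy": 0,"dz": 1,"ax": 0,"ay": 0,"az": 0,"gripper": 0.05},{"dx": -0.5,"dy": 0,"dz": 1,"ax": 0,"ay": 0,"az": 0,"gripper": 0.05},{"dx": -0.5,"dy": 0,"dz": 1,"ax": 0,"ay": 0,"az": 0,"gripper": 0.05}])

```text
time: 26.8
eef_pos: [0.5836, 0.0691, 0.2769]
tcp_rot: [0.744, 0.668, 0.0, 0.001]
contact_force: [0.3, -0.2, -0.2]
opening: 0.52
finger_force: 0.0
```

```bash
python3 - <<'E'
from h import *
f,d,K,T=cam('scene'); cv2.imwrite('pics/s9.png',f); print(get_state()['eef_pos'],get_state()['opening'])
E
```

```text
[0.58318267 0.06910332 0.27517815] 0.5228405812487931
```

View pics/s9.png

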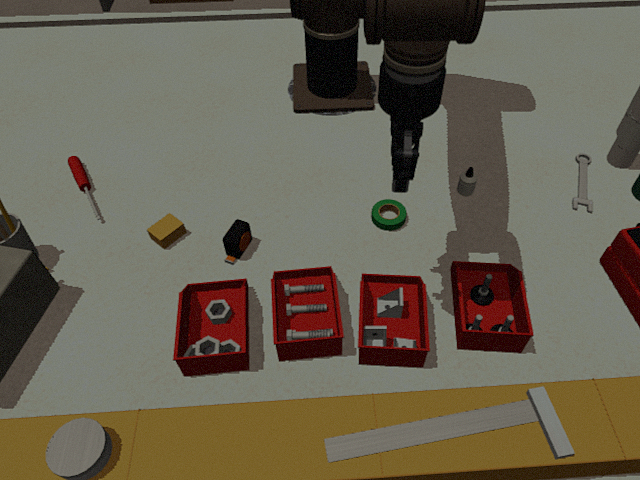

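All parts are in their bins: nut at (219,311), bolts (305,290) and (305,309), bracket (390,303) and foot (483,290). The glue at (468,181) stands and the gripper is clear.

```bash
python3 -c "
from plant import job
print(job.sign_off())"
```

```text
the job is handed in; nothing more can be done
None
```

The two bolts, the nut, the levelling foot and the bracket are each lying in the bin of their kind, the glue bottle is still standing, and the job is handed in at about 27 s on the robot's clock.

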